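# Pot up two desk cacti on their stand and mat

## Robot

A 7-joint arm with a two-finger parallel gripper is mounted at the origin on the work surface. World frame = base frame: x ahead of the robot, y to its left, z up, the work surface at z = 0. Lengths are in m, angles in rad, forces in N, time in s.
With the tool pointing down it reaches from about 0.4 to 0.9 m from the base axis. Payload 5.5 kg.
Tool frame: the origin (TCP) lies between the finger pads; the fingertips stand 14 mm ahead of it and the grasp point (between the pads) lies 5 mm behind it (bot.nose_length is the z of the fingertips in the tool frame, in m); z points along the fingers, y is the line along which they close (so a half turn about z gives the same grasp; the last joint's range is limited). The gripper opens to 92 mm and grips with 3 to 60 N. Pads are 19 mm wide; open, the fingers measure 130 mm over their backs; the gripper's body (75 mm by 190 mm) begins 47 mm behind the grasp point.
Start: joints at [1.415, 0.501, -0.427, 1.55, 0.221, 1.138, -0.21], TCP at [0.264, -0.594, 0.241] pointing down, gripper open.
Joint ranges: [-2.88, 2.88], [-0.31, 2.03], [-1.54, 1.56], [0.2, 2.42], [-1.41, 4.55], [0.19, 2.02], [-2.57, 2.57]. Speed limits (rad/s): [2.57, 2.57, 3.14, 3.14, 3.14, 3.14, 3.14].

## Interface

Orientations are given as a 3x3 rotation matrix whose columns are the frame's x, y, z axes.
In Python, from bench import bot gives the robot as it stands. The module is installed in compiled form; this text tells all that it offers.
- The arm moves only by the shell command python3 -m pendant 'ROWS' [FORCE]. ROWS is a JSON object of lists of equal length, an entry for each row: "dp": the shift along the tool's x, y, z in m, a list of three; "rotation": the turn, a rotation vector about the tool's x, y, z in degrees, a list of three; "hand": the opening, from 0 (shut) to 1 (fully open). In form: {"dp": [[tx, ty, tz], ...], "rotation": [[rx, ry, rz], ...], "hand": [hand, ...]}. A call has exactly 10 rows; each row is the pose to reach, as a shift and turn from the pose commanded when the call began, along the tool's axes at that moment; what a row does not reach only later rows make up. A row lasts 1/8 s, in which the tool goes at most 62.5 mm and 10.7 degrees, less where a joint would pass 70% of its speed; a pose out of reach is approached as far as the arm can. A call with a gripper value outside its range is refused whole. The fingers move at their own pace and stop on an object; FORCE is the grip in N (left out, the last holds). Time passes only in rows, so rows that repeat a pose let the fingers close, or fill a call up. It gives the time, the measured TCP pose, the force, the opening and the grip force at its end, in the units of the state.
- bot.observe(): the state, without advancing time (a new reading comes with each control period).
- bot.read_camera(name): name is "scene" or "top" or "wrist"; returns a dict with "color" (384x512x3 uint8, red, green, blue), "vfov" (degrees; the focal length in pixels is half the picture's height over the tangent of half this angle, whatever the lens; pixels are square), "cx", "cy" (the principal point, pixels), "k1" (the pictures are not rectified: a ray, as slopes to the right and down, at radius r is drawn at 1 + k1 r^2 times it, then the intrinsics apply), "R" (3x3) and "t" (3): a world point X has camera coordinates R X + t. Camera axes: x right, y down, z forward; pixel columns grow to the right and rows downward; lengths in m; the calibration is good to about 2 mm. A picture is of the moment at which its call begins. There is no depth.
- bot.sign_off(): hands the job in; it is judged then, once.
Trained networks look in the newest picture that a camera, given by its name, has taken for a name from the list of things; names that differ only in an ending like _2 or _b are one class to them, and where a whole thing is asked for, a point or a joint stands for the part that bears it (a point fixed in the world has none). Each returns a list of dicts, best first, with "conf" (0 to 1); they miss things now and then, are a little off and sometimes report something else, mostly with a low value. They report only what shows in the picture. A call takes as long as a camera call. They do not tell look-alikes from the thing itself.
- bot.spot_in(camera, name): "location" ([row, column] in pixels, amid what is visible of it).
- bot.cut_out(camera, name): "pixels" (384x512 bool, what is visible of it) and "location" ([row, column] in pixels, amid what is visible of it).
The state is a dict: "t": time; "joints": joint angles; "dq": joint speeds; "joint_torque": joint torques, N m; "tool_pos": TCP position; "tcp_rot": TCP orientation; "wrist_force": force on the tool from outside, world axes, zero at the start; "torque": the same for the moment, N m; "finger_gap": opening from 0.0 (shut) to 1.0 (fully open); "grasp_force": force on a finger pad.
Only numpy, scipy, OpenCV 4.12 (cv2) and the standard library are available. Lean on these libraries where they do the work, as an engineer would, in place of code of your own. Each camera call takes 0.05 s, during which the arm holds its last target. There are 200 camera calls.

## Task

Set up the two cacti on the desk, each built from the bottom up. On the wooden stand: centre the terracotta saucer on it, stand the terracotta pot in the saucer, then lower the ball-shaped cactus, in its black grow pot, into that pot; on the cork mat: centre the blue pot, which needs no saucer, then lower the column cactus into it, so that each grow pot's rim band rests level all round on its pot. Set everything down gently, without dropping it, keep the cacti upright, let go of everything, and leave the pen cup, mouse and watering can where they are.

Things in the scene. Friction and masses are not known exactly. Their poses are not given: they have to be found in the camera images.
- stand: Low round wooden plant stand, fixed to the desk: pale disc top 110 mm in diameter on three short dark legs. Its flat top is 45 mm above the desk. Origin: centre of its underside, on the desk; z up.
- cork_mat: Round cork mat, fixed to the desk, 110 mm in diameter, 5 mm thick. Origin: centre of its underside, on the desk; z up.
- saucer: Round terracotta saucer, loose, 68 mm in outer diameter, 16 mm high, straight rim 5 mm thick; inner floor 58 mm in diameter, 5 mm above its underside. About 70 g. Origin: centre of its underside; z up.
- terracotta_pot: Empty terracotta flower pot, loose, 58 mm high: foot 48 mm in diameter, body tapering out to 60 mm at 40 mm height, then a straight collar 68 mm in diameter from 40 to 58 mm height, the part to grip. Mouth 55 mm in inner diameter. About 150 g. Origin: centre of its underside; z up.
- blue_pot: Empty straight-sided cylindrical blue glazed pot without a drain hole, loose, 67 mm in outer diameter, 56 mm high, mouth 55 mm in inner diameter. About 190 g. Origin: centre of its underside; z up.
- round_cactus: Ball-shaped dark green cactus 40 mm across, pink flower, loose, in a round black grow pot: foot 35 mm in diameter, tapering out to 50 mm at 38 mm height, then a straight rim band 64 mm in diameter from 38 to 52 mm, the grip. Seated, the band rests on a flower pot's rim, the origin 38 mm below that rim. Origin: centre of its underside; z up. Top of plant 91 mm above the origin. 110 g.
- column_cactus: Slim pale green column cactus 21 mm thick with a side arm, loose, in a round black grow pot: foot 35 mm in diameter, tapering out to 50 mm at 38 mm height, then a straight rim band 64 mm in diameter from 38 to 52 mm, the grip. Seated, the band rests on a flower pot's rim, the origin 38 mm below that rim. Origin: centre of its underside; z up. Top of plant 89 mm above the origin. 100 g.
- pen_cup: Bystander, leave alone: dark metal pen cup 76 mm in diameter, 98 mm high, with pens reaching 180 mm, loose, at the far left. Origin: centre of its underside; z up.
- mouse: Bystander, leave alone: black computer mouse 108 x 60 x 34 mm, long along its x axis, loose, at the left. Origin: centre of its underside; z up.
- watering_can: Bystander, leave alone: small steel watering can, body 84 mm in diameter and 75 mm high, spout reaching 155 mm along its +x axis and 113 mm high, brass handle reaching 86 mm along -x, loose, at the right. Origin: centre of the body's underside; z up.
Things that resemble listed ones, but are neither listed nor needed, are in the scene too. Several things look just like the blue_pot: the one meant starts nearest to the robot's base.

How it is judged:
At the end, for the whole second after the job is handed in: Saucer within 12 mm of the stand's centre; pot on the saucer's floor within 9 mm; ball cactus hanging in it by its band (height 4 mm, centre 7 mm); blue pot within 15 mm of the mat's centre; column cactus in it likewise. All upright (7 degrees), released, at rest (horizontal distance between saucer and stand below 0.012 m and z of saucer in the frame of stand between 0.042 and 0.048 m and horizontal distance between terracotta_pot and saucer below 0.009 m and z of terracotta_pot in the frame of saucer between 0.002 and 0.008 m and horizontal distance between round_cactus and terracotta_pot below 0.007 m and z of round_cactus in the frame of terracotta_pot between 0.016 and 0.024 m and horizontal distance between blue_pot and cork_mat below 0.015 m and z of blue_pot in the frame of cork_mat between 0.002 and 0.008 m and horizontal distance between column_cactus and blue_pot below 0.007 m and z of column_cactus in the frame of blue_pot between 0.014 and 0.022 m and angle between each of saucer, terracotta_pot, round_cactus, blue_pot, column_cactus's own z axis and vertical below 0.12 rad and linear speed of each of saucer, terracotta_pot, round_cactus, blue_pot, column_cactus below 0.02 m/s and angular speed of each of saucer, terracotta_pot, round_cactus, blue_pot, column_cactus below 0.2 rad/s); the robot touches nothing.
It fails at once if the pen cup, mouse or watering can is pushed more than 25 mm from where it stood (distance of any of pen_cup, mouse, watering_can from where it was at the start of the episode above 0.025 m).
It fails at once if a cactus is tipped more than 40 degrees (angle between any of round_cactus, column_cactus's own z axis and vertical above 0.7 rad).
It fails at once if a cactus is put into its pot before that pot stands in its place (within 50 mm) ((horizontal distance between round_cactus and terracotta_pot below 0.02 m and z of round_cactus in the frame of terracotta_pot between 0 and 0.03 m and not (horizontal distance between terracotta_pot and stand below 0.05 m)) or (horizontal distance between column_cactus and blue_pot below 0.02 m and z of column_cactus in the frame of blue_pot between 0 and 0.03 m and not (horizontal distance between blue_pot and cork_mat below 0.05 m))).
It fails at once if a thing is dropped or slammed onto its place (still faster than 0.45 m/s within the last 25 mm) ((horizontal distance between saucer and stand below 0.03 m and z of saucer in the frame of stand between 0.035 and 0.07 m and linear speed of saucer above 0.45 m/s) or (horizontal distance between terracotta_pot and saucer below 0.03 m and z of terracotta_pot in the frame of saucer between -0.005 and 0.03 m and linear speed of terracotta_pot above 0.45 m/s) or (horizontal distance between round_cactus and terracotta_pot below 0.03 m and z of round_cactus in the frame of terracotta_pot between 0.01 and 0.045 m and linear speed of round_cactus above 0.45 m/s) or (horizontal distance between blue_pot and cork_mat below 0.03 m and z of blue_pot in the frame of cork_mat between -0.005 and 0.03 m and linear speed of blue_pot above 0.45 m/s) or (horizontal distance between column_cactus and blue_pot below 0.03 m and z of column_cactus in the frame of blue_pot between 0.008 and 0.043 m and linear speed of column_cactus above 0.45 m/s)).
It also fails if it takes over 112 s, if anything falls off the work surface, if the arm or the gripper's body presses on something with over 40 N, if the wrist force passes 120 N, or if a joint passes its speed limit or range.

## Working session

There is one attempt and no reset: what is moved stays moved. The work goes in short steps, Python scripts to look and compute and a shell command to move; the robot and the scene stay as the last step left them, time stands still between calls to the robot, and variables do not carry over. Pictures are saved under pics/ and viewed, at most 16 in all, crops included, and the job is handed in when it is done.

```bash
mkdir -p pics; cat > h.py <<'E'
import numpy as np, cv2
from bench import bot
def K(c):
    f=192/np.tan(np.radians(c['vfov'])/2); return np.array([[f,0,c['cx']],[0,f,c['cy']],[0,0,1.]])
def ray(c,rc):
    p=np.array([[[rc[1],rc[0]]]],float)
    u=cv2.undistortPoints(p,K(c),np.array([c['k1'],0,0,0,0.]))[0,0]
    # k1 model same as OpenCV
    R=np.array(c['R']);t=np.array(c['t']); d=R.T@np.array([u[0],u[1],1]); return -R.T@t,d/np.linalg.norm(d)
def at_z(c,rc,z):
    o,d=ray(c,rc); return o+d*(z-o[2])/d[2]
def meet(r1,r2):
    (o1,d1),(o2,d2)=r1,r2
    A=np.stack([d1,-d2],1); s=np.linalg.lstsq(A,o2-o1,rcond=None)[0]
    a=o1+s[0]*d1;b=o2+s[1]*d2; return (a+b)/2,np.linalg.norm(a-b)
def proj(c,X):
    R=np.array(c['R']);t=np.array(c['t'])
    p=cv2.projectPoints(np.array(X,float).reshape(-1,1,3),cv2.Rodrigues(R)[0],t,K(c),np.array([c['k1'],0,0,0,0.]))[0][:,0]
    return p[:,::-1]
E
python3 - <<'E'
from h import *
np.set_printoptions(precision=3,suppress=True)
s=bot.observe();print(s['t'],s['tool_pos'],s['tcp_rot'],bot.nose_length)
names="stand cork_mat saucer terracotta_pot blue_pot round_cactus column_cactus pen_cup mouse watering_can".split()
C={}
for n in("scene","top","wrist"):
    c=bot.read_camera(n);C[n]=c;cv2.imwrite(f"pics/{n}0.png",c['color'][...,::-1])
    print(n,c['vfov'],c['k1'],-np.array(c['R']).T@c['t'],np.array(c['R'])[2])
for m in names:
    for n in("top","scene"):
        print(m,n,[(np.round(d['location']).tolist(),round(d['conf'],2),np.round(at_z(C[n],d['location'],.03)[:2],3).tolist()) for d in bot.spot_in(n,m)])
E
```

```text
0.0 [ 0.264 -0.593  0.24 ] [[ 0.914  0.407 -0.001]
 [ 0.407 -0.914  0.002]
 [ 0.    -0.002 -1.   ]] 0.014
scene 50.24831793747872 -0.04835227737563426 [ 1.449 -0.069  0.893] [-0.731  0.059 -0.68 ]
top 54.35786938807023 -0.08400858368226542 [0.393 0.004 1.321] [ 0.145  0.003 -0.989]
wrist 68.94626830658244 -0.03685769932497542 [ 0.332 -0.564  0.382] [-0.249 -0.11  -0.962]
stand top [([232.0, 173.0], 0.88, [0.447, 0.296]), ([183.0, 194.0], 0.21, [0.617, 0.227])]
stand scene [([167.0, 346.0], 0.82, [0.431, 0.284]), ([215.0, 393.0], 0.75, [0.652, 0.376])]
cork_mat top [([184.0, 195.0], 0.58, [0.612, 0.224])]
cork_mat scene [([215.0, 340.0], 0.78, [0.646, 0.218])]
saucer top [([187.0, 257.0], 0.65, [0.602, 0.005])]
saucer scene []
terracotta_pot top [([176.0, 318.0], 0.84, [0.639, -0.209]), ([185.0, 257.0], 0.42, [0.607, 0.006])]
terracotta_pot scene [([215.0, 200.0], 0.63, [0.625, -0.188])]
blue_pot top [([194.0, 345.0], 0.68, [0.576, -0.302]), ([231.0, 344.0], 0.6, [0.445, -0.294])]
blue_pot scene [([203.0, 163.0], 0.94, [0.571, -0.3]), ([174.0, 168.0], 0.78, [0.44, -0.298]), ([214.0, 393.0], 0.36, [0.649, 0.378])]
round_cactus top [([226.0, 226.0], 0.69, [0.464, 0.114])]
round_cactus scene [([172.0, 296.0], 0.7, [0.446, 0.114])]
column_cactus top [([224.0, 289.0], 0.84, [0.47, -0.104])]
column_cactus scene [([175.0, 226.0], 0.93, [0.453, -0.113])]
pen_cup top [([165.0, 156.0], 0.68, [0.682, 0.364])]
pen_cup scene [([212.0, 393.0], 0.85, [0.64, 0.381]), ([210.0, 270.0], 0.69, [0.615, 0.015])]
mouse top [([206.0, 129.0], 0.96, [0.534, 0.455])]
mouse scene [([189.0, 407.0], 0.58, [0.544, 0.455])]
watering_can top [([184.0, 389.0], 0.95, [0.61, -0.461])]
watering_can scene [([203.0, 110.0], 0.9, [0.562, -0.457])]
```

```bash
python3 -c "
import cv2,numpy as np
a=cv2.imread('pics/top0.png');b=cv2.imread('pics/scene0.png')
cv2.imwrite('pics/top0b.png',cv2.resize(a,(800,600)));cv2.imwrite('pics/scene0b.png',cv2.resize(b,(800,600)))"
```

```text
(no output)
```

View pics/top0b.png

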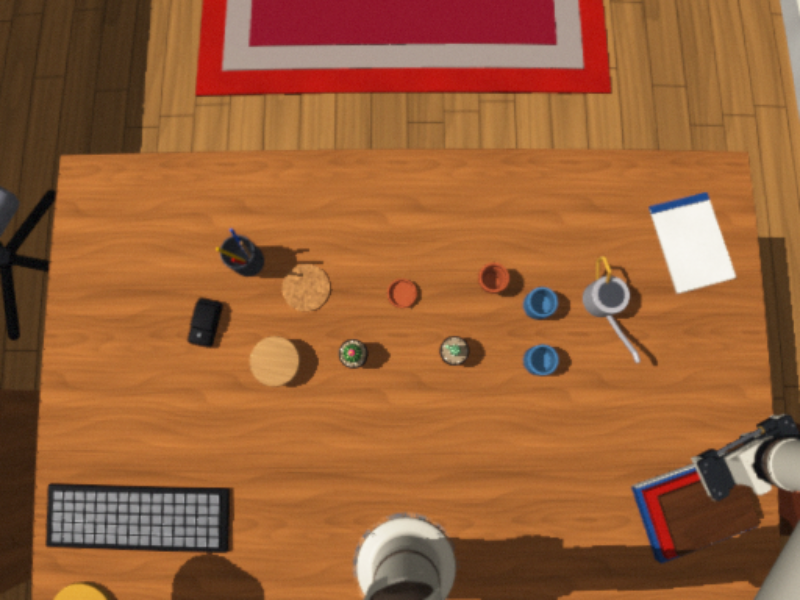

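View pics/scene0b.png

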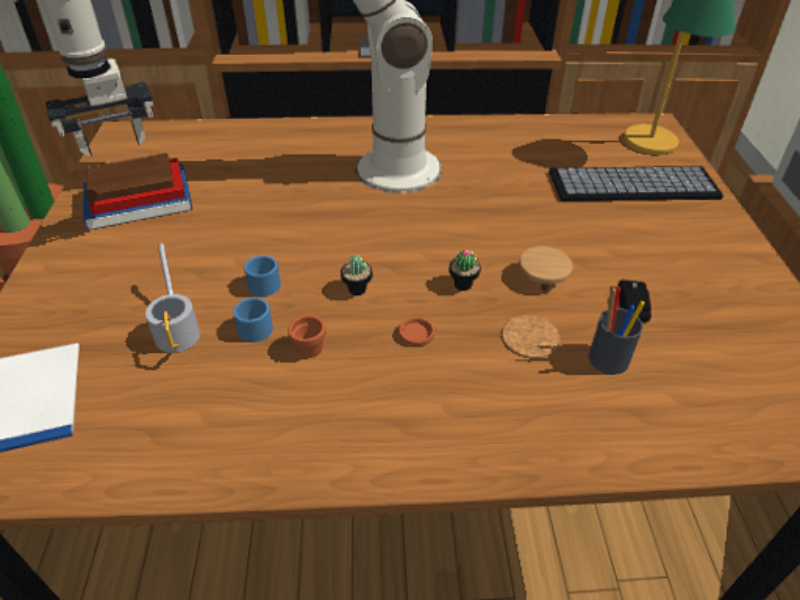

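Left to right in the 800-px top view are the pen cup (242,255), mouse (205,322), mat (306,288), stand (275,361), ball cactus (352,352), saucer (403,293), column cactus (455,350), terracotta pot (493,278), blue pots (541,303) and (541,360), and the can (606,296). Blue-pot candidates: network pixel (194,345) at r≈0.65 m and (231,344) at r≈0.53 m. I choose (231,344), the nearer one. The networks' second hits for stand, pen cup and pot are just weak misreadings. Next I fit the silhouettes from two views.

```bash
cat >> h.py <<'E'
from scipy.optimize import least_squares
PR={'stand':[(55,45),(55,37)],'cork_mat':[(55,0),(55,5)],'saucer':[(34,0),(34,16)],
'terracotta_pot':[(24,0),(30,40),(34,40),(34,58)],'blue_pot':[(33.5,0),(33.5,56)],
'round_cactus':[(17.5,0),(25,38),(32,38),(32,52),(20,71),(14,85),(6,91)],'column_cactus':[(17.5,0),(25,38),(32,38),(32,52),(10.5,85),(5,89)]}
A=np.linspace(0,2*np.pi,48)
def sil(c,n,X):
    P=np.concatenate([np.stack([X[0]+r/1e3*np.cos(A),X[1]+r/1e3*np.sin(A),X[2]+z/1e3+0*A],1) for r,z in PR[n]])
    h=cv2.convexHull(proj(c,P)[:,::-1].astype(np.float32))[:,0]; return h
def feat_poly(h):
    m=cv2.moments(h); return np.array([m['m10']/m['m00'],m['m01']/m['m00']]),m['m00']
def feat_mask(px):
    m=px.astype(np.uint8); n,l,s,_=cv2.connectedComponentsWithStats(m); k=1+np.argmax(s[1:,4])
    q=cv2.findContours((l==k).astype(np.uint8),cv2.RETR_EXTERNAL,cv2.CHAIN_APPROX_NONE)[0]
    f=np.zeros_like(m);cv2.drawContours(f,q,-1,1,-1); ys,xs=np.nonzero(f)
    return np.array([xs.mean(),ys.mean()]),len(xs)
def fit(n,obs,x0,fixz=None):
    """obs: list of (camera,centroid xy). solves x,y,z"""
    def r(p):
        X=p if fixz is None else [p[0],p[1],fixz]
        return np.concatenate([feat_poly(sil(c,n,X))[0]-m for c,m in obs])
    s=least_squares(r,x0 if fixz is None else x0[:2],diff_step=1e-3,x_scale=.1); return s.x,np.round(r(s.x),1)
E
python3 - <<'E'
from h import *
np.set_printoptions(precision=4,suppress=True)
C={n:bot.read_camera(n) for n in("top","scene")}
x0={'stand':(.447,.296),'cork_mat':(.612,.224),'saucer':(.602,.005),'terracotta_pot':(.635,-.2),'blue_pot':(.445,-.294),'round_cactus':(.46,.114),'column_cactus':(.46,-.107)}
for n in PR:
    obs=[];info=[]
    for cn,c in C.items():
        e=feat_poly(sil(c,n,[*x0[n],0]))
        for d in bot.cut_out(cn,n):
            m,a=feat_mask(d['pixels'])
            if np.linalg.norm(m-e[0])<12 and .5<a/e[1]<1.5: obs.append((c,m));info.append((cn,round(d['conf'],2),round(a/e[1],2)));break
    print(n,info)
    if len(obs)==2: print('   free',*fit(n,obs,[*x0[n],0]))
    if obs: print('   z=0',*fit(n,obs,[*x0[n],0],0.0))
c=C['top']['color'][150:260,270:380,::-1]
cv2.imwrite('pics/crop1.png',cv2.resize(c,(600,600),interpolation=cv2.INTER_CUBIC))
E
```

```text
stand [('top', 0.59, 0.92), ('scene', 0.65, 0.97)]
   free [ 0.4498  0.2869 -0.    ] [-0.3 -0.  -0.3  0. ]
   z=0 [0.4498 0.2869] [-0.3 -0.  -0.3  0. ]
cork_mat [('top', 0.71, 1.06), ('scene', 0.95, 1.0)]
   free [0.6199 0.2269 0.0035] [ 0.1  0.   0.1 -0. ]
   z=0 [0.6189 0.2276] [0.1 0.5 0.1 0.5]
saucer [('top', 0.57, 0.87), ('scene', 0.63, 0.89)]
   free [0.6045 0.0064 0.0071] [-0.4 -0.  -0.4 -0. ]
   z=0 [0.6022 0.0066] [-0.5  0.9 -0.4  1.1]
terracotta_pot [('top', 0.86, 0.98), ('scene', 0.64, 0.94)]
   free [ 0.6307 -0.1961  0.0035] [ 0.1 -0.   0.1  0. ]
   z=0 [ 0.6296 -0.1965] [0.1 0.5 0.1 0.6]
blue_pot [('top', 0.64, 0.89), ('scene', 0.71, 0.98)]
   free [ 0.4476 -0.2987  0.0018] [ 0.1 -0.   0.1  0. ]
   z=0 [ 0.447  -0.2991] [0.1 0.2 0.1 0.3]
round_cactus [('top', 0.52, 1.09), ('scene', 0.65, 0.94)]
   free [0.4654 0.113  0.0033] [-0.2 -0.  -0.2  0. ]
   z=0 [0.4643 0.1134] [-0.2  0.4 -0.2  0.6]
column_cactus [('top', 0.77, 0.9), ('scene', 0.54, 0.88)]
   free [ 0.4718 -0.1075  0.003 ] [0.1 0.  0.1 0. ]
   z=0 [ 0.4708 -0.1077] [0.  0.4 0.  0.5]
```

View pics/crop1.png

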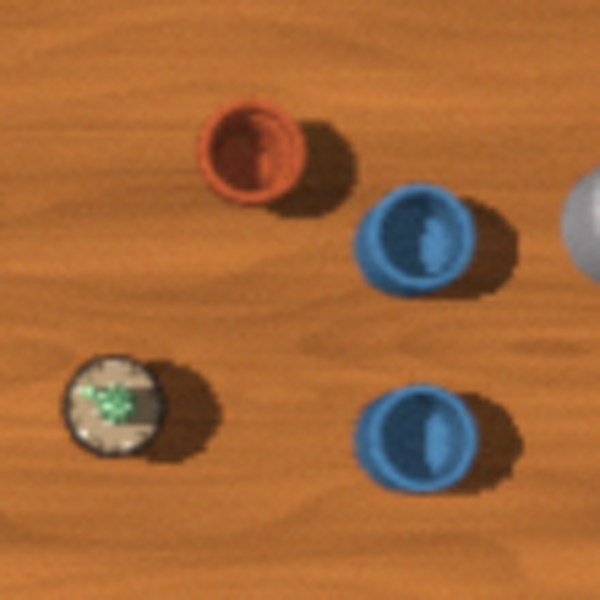

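The crop shows the near blue pot at crop (415,435), which is full-picture pixel (230,346). The other blue pot is at (415,240), further away. So the choice stands. All fitted heights are within a few mm of the text, with the saucer worst at 7 mm (I'll recheck it with the wrist camera). Next I move above the near blue pot and square the tool to the world axes.

```bash
python3 -m pendant '{"dp":[[0.045,-0.03,0.005],[0.09,-0.06,0.01],[0.135,-0.09,0.015],[0.18,-0.12,0.02],[0.225,-0.15,0.03],[0.265,-0.18,0.04],[0.287,-0.195,0.04],[0.287,-0.195,0.04],[0.287,-0.195,0.04],[0.287,-0.195,0.04]],"rotation":[[0,0,4],[0,0,8],[0,0,12],[0,0,16],[0,0,20],[0,0,24],[0,0,24],[0,0,24],[0,0,24],[0,0,24]],"hand":[1,1,1,1,1,1,1,1,1,1]}' 20
cat > w.py <<'E'
from h import *; import sys
np.set_printoptions(precision=4,suppress=True)
n=sys.argv[1]; z=float(sys.argv[4]) ; x=[float(sys.argv[2]),float(sys.argv[3]),z]
s=bot.observe(); c=bot.read_camera('wrist'); e=feat_poly(sil(c,n,x))
print('tcp',s['tool_pos'],'R',np.array(s['tcp_rot']).round(3).tolist(),'F',np.array(s['wrist_force']).round(1),'exp px',e)
for d in bot.cut_out('wrist',n):
    m,a=feat_mask(d['pixels']); print(round(d['conf'],2),m,'ratio',round(a/e[1],2),'edge',bool(d['pixels'][[0,-1]].any() or d['pixels'][:,[0,-1]].any()),'xy',fit(n,[(c,m)],x,z)[0])
if len(sys.argv)>5: cv2.imwrite('pics/'+sys.argv[5],c['color'][...,::-1])
E
python3 w.py blue_pot .447 -.299 0 w1.png
```

```text
t: 3.2
tool_pos: [0.4464, -0.3006, 0.2008]
tcp_rot: [[1.0, -0.003, -0.0], [-0.003, -1.0, -0.001], [-0.0, 0.001, -1.0]]
wrist_force: [-0.3, -0.5, -1.0]
finger_gap: 1.001
grasp_force: 0.0
tcp [ 0.4464 -0.3006  0.2008] R [[1.0, -0.003, -0.0], [-0.003, -1.0, -0.001], [-0.0, 0.001, -1.0]] F [-0.3 -0.5 -1. ] exp px (array([254.1919, 181.4211]), 3302.9744225844042)
0.95 [254.052  179.9446] ratio 0.98 edge False xy [ 0.4487 -0.2989]
0.63 [258.0251  54.5192] ratio 1.28 edge False xy [ 0.5742 -0.3033]
```

View pics/w1.png

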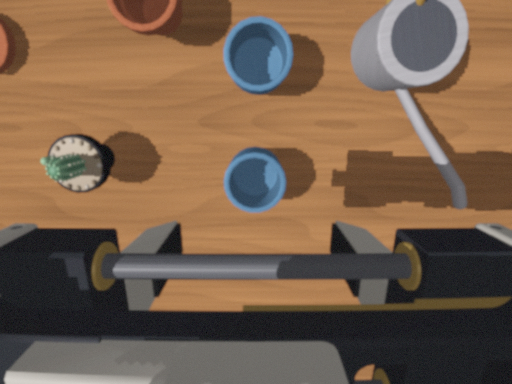

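The near pot is at (255,180) in the wrist view, matching the first measurement to within 2 mm, and the space around it is free. I descend and grip.

```bash
python3 -m pendant '{"dp":[[0.0015,-0.0015,0.05],[0.0015,-0.0015,0.1],[0.0015,-0.0015,0.14],[0.0015,-0.0015,0.16],[0.0015,-0.0015,0.16],[0.0015,-0.0015,0.16],[0.0015,-0.0015,0.16],[0.0015,-0.0015,0.16],[0.0015,-0.0015,0.16],[0.0015,-0.0015,0.16]],"rotation":[[0,0,0],[0,0,0],[0,0,0],[0,0,0],[0,0,0],[0,0,0],[0,0,0],[0,0,0],[0,0,0],[0,0,0]],"hand":[1,1,1,1,1,0.5,0.5,0.5,0.5,0.5]}' 20
```

```text
t: 4.55
tool_pos: [0.4496, -0.2983, 0.042]
tcp_rot: [[1.0, -0.0, 0.002], [-0.0, -1.0, -0.002], [0.002, 0.002, -1.0]]
wrist_force: [-0.7, -0.4, 7.3]
finger_gap: 0.733
grasp_force: 20.0
```

```bash
python3 -m pendant '{"dp":[[0,0,-0.05],[0,0,-0.1],[0.01,-0.03,-0.15],[0.025,-0.08,-0.19],[0.045,-0.135,-0.21],[0.063,-0.19,-0.21],[0.082,-0.248,-0.21],[0.1,-0.306,-0.21],[0.118,-0.364,-0.21],[0.136,-0.42,-0.21]],"rotation":[[0,0,0],[0,0,0],[0,0,0],[0,0,0],[0,0,0],[0,0,0],[0,0,0],[0,0,0],[0,0,0],[0,0,0]],"hand":[0.5,0.5,0.5,0.5,0.5,0.5,0.5,0.5,0.5,0.5]}' && python3 -m pendant '{"dp":[[0.017,-0.05,0],[0.034,-0.1,0],[0.034,-0.105,0],[0.034,-0.105,0],[0.034,-0.105,0.03],[0.034,-0.105,0.06],[0.034,-0.105,0.09],[0.034,-0.105,0.1],[0.034,-0.105,0.1],[0.034,-0.105,0.1]],"rotation":[[0,0,-9],[0,0,-18],[0,0,-27],[0,0,-36],[0,0,-45],[0,0,-45],[0,0,-45],[0,0,-45],[0,0,-45],[0,0,-45]],"hand":[0.5,0.5,0.5,0.5,0.5,0.5,0.5,0.5,0.5,0.5]}'; python3 w.py cork_mat .6195 .227 0 w2.png; python3 w.py blue_pot .62 .227 .105
```

```text
t: 5.8
tool_pos: [0.5847, 0.1243, 0.2506]
tcp_rot: [[1.0, -0.0, -0.0], [-0.0, -1.0, -0.0], [-0.0, 0.0, -1.0]]
wrist_force: [1.2, -0.5, -1.7]
finger_gap: 0.733
grasp_force: 20.0
t: 7.05
tool_pos: [0.6195, 0.2282, 0.1522]
tcp_rot: [[0.707, 0.707, 0.002], [0.707, -0.707, 0.001], [0.002, 0.001, -1.0]]
wrist_force: [0.1, 0.3, -1.8]
finger_gap: 0.732
grasp_force: 20.0
tcp [0.6195 0.2282 0.1522] R [[0.707, 0.707, 0.002], [0.707, -0.707, 0.001], [0.002, 0.001, -1.0]] F [ 0.1  0.3 -1.8] exp px (array([255.9946, 183.0609]), 8044.690911549376)
0.91 [255.1006 166.554 ] ratio 0.55 edge False xy [0.6316 0.2404]
tcp [0.6196 0.228  0.1523] R [[0.707, 0.707, 0.002], [0.707, -0.707, 0.001], [0.002, 0.001, -1.0]] F [-0.4 -0.1 -2.1] exp px (array([257.1232, 244.6886]), 12972.451240506838)
0.75 [255.5754 221.5239] ratio 0.52 edge False xy [0.6303 0.2385]
```

View pics/w2.png

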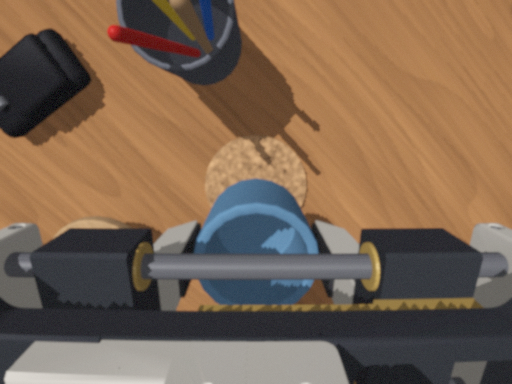

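The pot is held upright and the mat is centred under it: the mat spans columns 205–307 and was expected centred on 256. I lower the pot and release it.

```bash
python3 -m pendant '{"dp":[[0,0,0.035],[0,0,0.07],[0,0,0.09],[0,0,0.098],[0,0,0.102],[0,0,0.1045],[0,0,0.1045],[0,0,0.1045],[0,0,0.1045],[0,0,0.1045]],"rotation":[[0,0,0],[0,0,0],[0,0,0],[0,0,0],[0,0,0],[0,0,0],[0,0,0],[0,0,0],[0,0,0],[0,0,0]],"hand":[0.5,0.5,0.5,0.5,0.5,0.5,0.5,0.5,0.82,0.82]}' && python3 -m pendant '{"dp":[[0,0,0],[0,0,-0.03],[0,0,-0.08],[0,0,-0.13],[0,0,-0.18],[0,0,-0.2],[0,0,-0.2],[0,0,-0.2],[0,0,-0.2],[0,0,-0.2]],"rotation":[[0,0,0],[0,0,0],[0,0,0],[0,0,0],[0,0,0],[0,0,9],[0,0,18],[0,0,27],[0,0,36],[0,0,45]],"hand":[1,1,1,1,1,1,1,1,1,1]}'; python3 w.py blue_pot .62 .228 .005;python3 w.py cork_mat .62 .228 .0
```

```text
t: 8.5
tool_pos: [0.619, 0.2275, 0.0465]
tcp_rot: [[0.707, 0.707, 0.0], [0.707, -0.707, 0.0], [0.0, 0.0, -1.0]]
wrist_force: [0.6, -0.2, -0.1]
finger_gap: 0.815
grasp_force: 0.0
t: 9.75
tool_pos: [0.6186, 0.2276, 0.2462]
tcp_rot: [[1.0, -0.005, -0.0], [-0.005, -1.0, -0.0], [-0.0, 0.0, -1.0]]
wrist_force: [-0.9, -0.1, -0.7]
finger_gap: 1.001
grasp_force: 0.0
tcp [0.6186 0.2276 0.2462] R [[1.0, -0.005, -0.0], [-0.005, -1.0, -0.0], [-0.0, 0.0, -1.0]] F [-0.9 -0.1 -0.7] exp px (array([255.3873, 173.2513]), 2578.030431998661)
0.82 [256.2006 173.8085] ratio 0.98 edge False xy [0.6193 0.227 ]
tcp [0.6187 0.2275 0.2463] R [[1.0, -0.001, 0.0], [-0.001, -1.0, -0.0], [0.0, 0.0, -1.0]] F [ 0.1  0.5 -0.5] exp px (array([255.401 , 165.7979]), 4829.379177404742)
0.61 [255.2108 158.1096] ratio 0.44 edge False xy [0.6308 0.2282]
```

Blue pot set at (0.619, 0.227), about 1 mm from the mat centre. Now the column cactus.

```bash
python3 -m pendant '{"dp":[[-0.022,0.05,0],[-0.045,0.1,0],[-0.067,0.15,0],[-0.089,0.2,0],[-0.111,0.25,0],[-0.133,0.3,0],[-0.148,0.335,0],[-0.148,0.335,0.03],[-0.148,0.335,0.03],[-0.148,0.335,0.03]],"rotation":[[0,0,0],[0,0,0],[0,0,0],[0,0,0],[0,0,0],[0,0,0],[0,0,0],[0,0,0],[0,0,0],[0,0,0]],"hand":[1,1,1,1,1,1,1,1,1,1]}'; python3 w.py column_cactus .4708 -.1077 0 w3.png
```

```text
t: 11.2
tool_pos: [0.4713, -0.1067, 0.2169]
tcp_rot: [[1.0, 0.003, 0.001], [0.003, -1.0, 0.0], [0.001, -0.0, -1.0]]
wrist_force: [0.3, 0.5, 0.5]
finger_gap: 1.0
grasp_force: 0.0
tcp [ 0.4713 -0.1067  0.2169] R [[1.0, 0.003, 0.001], [0.003, -1.0, 0.0], [0.001, -0.0, -1.0]] F [0.3 0.5 0.5] exp px (array([256.709 , 180.0998]), 2510.6326325985137)
0.72 [255.7081 181.3634] ratio 1.0 edge False xy [ 0.4693 -0.1066]
```

View pics/w3.png

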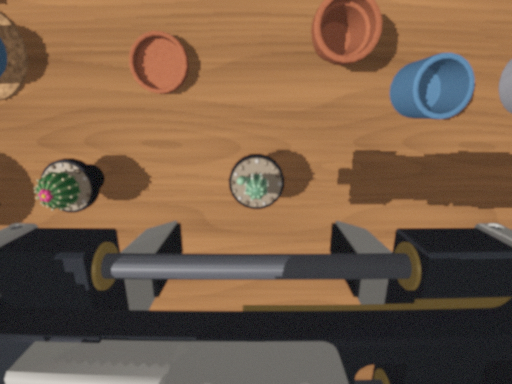

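The column cactus rim is centred at (256,182), which gives (0.470, -0.107). I descend so the fingertips sit at 40 mm, on the band.

```bash
python3 -m pendant '{"dp":[[-0.001,0,0.05],[-0.001,0,0.1],[-0.001,0,0.14],[-0.001,0,0.158],[-0.001,0,0.162],[-0.001,0,0.162],[-0.001,0,0.162],[-0.001,0,0.162],[-0.001,0,0.162],[-0.001,0,0.162]],"rotation":[[0,0,0],[0,0,0],[0,0,0],[0,0,0],[0,0,0],[0,0,0],[0,0,0],[0,0,0],[0,0,0],[0,0,0]],"hand":[1,1,1,1,1,1,0.5,0.5,0.5,0.5]}' 20
```

```text
t: 12.55
tool_pos: [0.4701, -0.1075, 0.0547]
tcp_rot: [[1.0, -0.0, 0.001], [-0.0, -1.0, -0.0], [0.001, 0.0, -1.0]]
wrist_force: [-0.8, 0.7, 4.5]
finger_gap: 0.691
grasp_force: 20.0
```

```bash
python3 -m pendant '{"dp":[[0,0,-0.04],[0,0,-0.08],[0,0,-0.13],[0.02,-0.045,-0.16],[0.042,-0.095,-0.17],[0.064,-0.145,-0.17],[0.086,-0.195,-0.17],[0.108,-0.245,-0.17],[0.13,-0.295,-0.17],[0.149,-0.3345,-0.17]],"rotation":[[0,0,0],[0,0,0],[0,0,0],[0,0,0],[0,0,-9],[0,0,-18],[0,0,-27],[0,0,-36],[0,0,-45],[0,0,-45]],"hand":[0.5,0.5,0.5,0.5,0.5,0.5,0.5,0.5,0.5,0.5]}' && python3 -m pendant '{"dp":[[0,0,0],[0,0,0.03],[0,0,0.06],[0,0,0.075],[0,0,0.08],[0,0,0.08],[0,0,0.08],[0,0,0.08],[0,0,0.08],[0,0,0.08]],"rotation":[[0,0,0],[0,0,0],[0,0,0],[0,0,0],[0,0,0],[0,0,0],[0,0,0],[0,0,0],[0,0,0],[0,0,0]],"hand":[0.5,0.5,0.5,0.5,0.5,0.5,0.5,0.5,0.5,0.5]}'; python3 w.py blue_pot .619 .227 .005 w4.png; python3 w.py column_cactus .619 .227 .09
```

```text
t: 13.8
tool_pos: [0.6188, 0.2291, 0.2235]
tcp_rot: [[0.705, 0.709, -0.001], [0.709, -0.705, 0.001], [-0.0, -0.001, -1.0]]
wrist_force: [-0.1, -0.6, -0.1]
finger_gap: 0.689
grasp_force: 20.0
t: 15.05
tool_pos: [0.6189, 0.227, 0.1444]
tcp_rot: [[0.707, 0.707, 0.0], [0.707, -0.707, -0.0], [0.0, 0.0, -1.0]]
wrist_force: [0.5, -0.9, -0.4]
finger_gap: 0.693
grasp_force: 20.0
tcp [0.6189 0.227  0.1444] R [[0.707, 0.707, 0.0], [0.707, -0.707, -0.0], [0.0, 0.0, -1.0]] F [ 0.5 -0.9 -0.4] exp px (array([255.5276, 197.8108]), 5148.915291646612)
0.8 [254.7611 178.5936] ratio 0.41 edge False xy [0.6316 0.2405]
tcp [0.6188 0.2271 0.1443] R [[0.707, 0.707, 0.0], [0.707, -0.707, -0.0], [0.0, 0.0, -1.0]] F [ 0.3  0.5 -0.7] exp px (array([255.6466, 241.9862]), 9599.855724735418)
0.98 [255.0454 225.3276] ratio 0.57 edge False xy [0.626  0.2345]
0.33 [255.2256 178.4272] ratio 0.22 edge False xy [0.6459 0.2541]
```

View pics/w4.png

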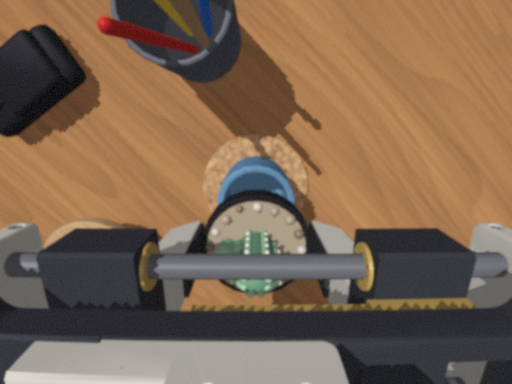

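The cactus hangs level, with the pot directly beneath it on the expected axis at column 255. I lower it.

```bash
python3 -m pendant '{"dp":[[0,0,0.015],[0,0,0.03],[0,0,0.04],[0,0,0.05],[0,0,0.057],[0,0,0.061],[0,0,0.064],[0,0,0.066],[0,0,0.066],[0,0,0.066]],"rotation":[[0,0,0],[0,0,0],[0,0,0],[0,0,0],[0,0,0],[0,0,0],[0,0,0],[0,0,0],[0,0,0],[0,0,0]],"hand":[0.5,0.5,0.5,0.5,0.5,0.5,0.5,0.5,0.5,0.5]}'
```

```text
t: 16.5
tool_pos: [0.619, 0.2271, 0.0785]
tcp_rot: [[0.707, 0.707, 0.0], [0.707, -0.707, 0.0], [0.0, 0.0, -1.0]]
wrist_force: [0.1, -0.8, -1.1]
finger_gap: 0.688
grasp_force: 20.0
```

```bash
python3 -m pendant '{"dp":[[0,0,0.0005],[0,0,0.001],[0,0,0.0015],[0,0,0.0015],[0,0,0.0015],[0,0,0.0015],[0,0,0.0015],[0,0,0.0015],[0,0,0.0015],[0,0,0.0015]],"rotation":[[0,0,0],[0,0,0],[0,0,0],[0,0,0],[0,0,0],[0,0,0],[0,0,0],[0,0,0],[0,0,0],[0,0,0]],"hand":[0.5,0.5,0.5,0.5,0.5,0.5,0.72,0.74,0.8,0.85]}' && python3 -m pendant '{"dp":[[0,0,0],[0,0,-0.01],[0,0,-0.04],[0,0,-0.09],[0,0,-0.14],[0,0,-0.16],[0,0,-0.16],[0,0,-0.16],[0,0,-0.16],[0,0,-0.16]],"rotation":[[0,0,0],[0,0,0],[0,0,0],[0,0,0],[0,0,0],[0,0,9],[0,0,18],[0,0,27],[0,0,36],[0,0,45]],"hand":[1,1,1,1,1,1,1,1,1,1]}'; python3 w.py column_cactus .619 .227 .023 w5.png; python3 -c "
from h import *
c=bot.read_camera('wrist');print(c['cx'])"
```

```text
t: 17.75
tool_pos: [0.6187, 0.2271, 0.0766]
tcp_rot: [[0.707, 0.707, -0.0], [0.707, -0.707, 0.0], [-0.0, -0.0, -1.0]]
wrist_force: [-0.1, 1.0, 0.1]
finger_gap: 0.842
grasp_force: 0.0
t: 19.0
tool_pos: [0.6187, 0.2274, 0.2376]
tcp_rot: [[1.0, -0.005, 0.001], [-0.005, -1.0, 0.0], [0.001, -0.0, -1.0]]
wrist_force: [0.3, 0.2, -0.7]
finger_gap: 0.996
grasp_force: 0.0
tcp [0.6187 0.2274 0.2376] R [[1.0, -0.005, 0.001], [-0.005, -1.0, 0.0], [0.001, -0.0, -1.0]] F [ 0.3  0.2 -0.7] exp px (array([256.1108, 179.8965]), 2548.0509452682454)
0.89 [256.5896 180.3684] ratio 0.94 edge False xy [0.6184 0.2265]
255.85046655354463
```

View pics/w5.png

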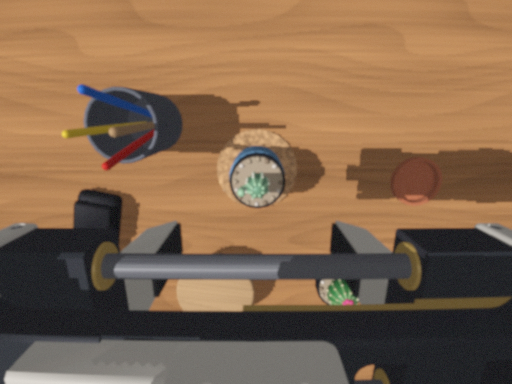

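The column cactus sits level in the blue pot at (257,180). Next is the saucer.

```bash
python3 -m pendant '{"dp":[[-0.004,0.05,0],[-0.008,0.1,0],[-0.012,0.15,0],[-0.016,0.2,0.02],[-0.016,0.221,0.037],[-0.016,0.221,0.037],[-0.016,0.221,0.037],[-0.016,0.221,0.037],[-0.016,0.221,0.037],[-0.016,0.221,0.037]],"rotation":[[0,0,0],[0,0,0],[0,0,0],[0,0,0],[0,0,0],[0,0,0],[0,0,0],[0,0,0],[0,0,0],[0,0,0]],"hand":[1,1,1,1,1,1,1,1,1,1]}'; python3 w.py saucer .603 .0065 0
```

```text
t: 20.4
tool_pos: [0.603, 0.0068, 0.2001]
tcp_rot: [[1.0, 0.001, 0.001], [0.001, -1.0, 0.0], [0.001, -0.0, -1.0]]
wrist_force: [0.3, 0.4, -1.0]
finger_gap: 0.999
grasp_force: 0.0
tcp [0.603  0.0068 0.2001] R [[1.0, 0.001, 0.001], [0.001, -1.0, 0.0], [0.001, -0.0, -1.0]] F [ 0.3  0.4 -1. ] exp px (array([256.0612, 175.8867]), 2537.5647434947314)
0.94 [255.6059 176.369 ] ratio 0.96 edge False xy [0.6024 0.007 ]
```

```bash
python3 -m pendant '{"dp":[[-0.0005,0,0.05],[-0.0005,0,0.1],[-0.0005,0,0.15],[-0.0005,0,0.175],[-0.0005,0,0.182],[-0.0005,0,0.182],[-0.0005,0,0.182],[-0.0005,0,0.182],[-0.0005,0,0.182],[-0.0005,0,0.182]],"rotation":[[0,0,0],[0,0,0],[0,0,0],[0,0,0],[0,0,0],[0,0,0],[0,0,0],[0,0,0],[0,0,0],[0,0,0]],"hand":[1,1,1,1,1,1,0.5,0.5,0.5,0.5]}' 20
```

```text
t: 21.75
tool_pos: [0.603, 0.006, 0.0187]
tcp_rot: [[1.0, -0.0, 0.002], [-0.0, -1.0, -0.0], [0.002, 0.0, -1.0]]
wrist_force: [-1.4, -0.2, 6.7]
finger_gap: 0.745
grasp_force: 20.0
```

```bash
python3 -m pendant '{"dp":[[0,0,-0.05],[0,0,-0.1],[-0.015,-0.025,-0.15],[-0.04,-0.07,-0.18],[-0.065,-0.12,-0.18],[-0.09,-0.17,-0.18],[-0.118,-0.22,-0.18],[-0.14,-0.26,-0.18],[-0.153,-0.281,-0.18],[-0.153,-0.281,-0.18]],"rotation":[[0,0,0],[0,0,0],[0,0,0],[0,0,0],[0,0,0],[0,0,0],[0,0,0],[0,0,0],[0,0,0],[0,0,0]],"hand":[0.5,0.5,0.5,0.5,0.5,0.5,0.5,0.5,0.5,0.5]}'; python3 w.py stand .4498 .2869 0 w6.png
```

```text
t: 23.0
tool_pos: [0.4476, 0.2891, 0.1978]
tcp_rot: [[1.0, 0.005, -0.0], [0.005, -1.0, 0.001], [-0.0, -0.001, -1.0]]
wrist_force: [0.3, -0.6, -1.2]
finger_gap: 0.74
grasp_force: 20.0
tcp [0.4476 0.2891 0.1978] R [[1.0, 0.005, -0.0], [0.005, -1.0, 0.001], [-0.0, -0.001, -1.0]] F [ 0.3 -0.6 -1.2] exp px (array([257.9196, 179.0034]), 7839.188514754875)
0.84 [258.223  166.5653] ratio 0.66 edge False xy [0.4636 0.2867]
```

View pics/w6.png

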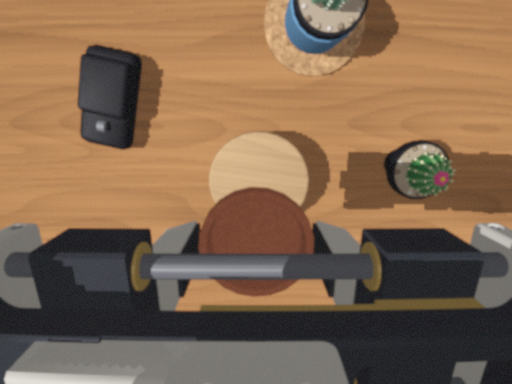

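The saucer is held level above the stand, whose disc shows at columns 209–309 with its top at row 132. I check those extents against the model.

```bash
python3 - <<'E'
from h import *
c=bot.read_camera('wrist');s=bot.observe();print(s['tool_pos'])
d=bot.cut_out('wrist','stand')[0];ys,xs=np.nonzero(d['pixels']);print('mask',xs.min(),xs.max(),ys.min())
h=sil(c,'stand',[.4498,.2869,0]);print('model',h.min(0),h.max(0))
r=lambda p:np.array([sil(c,'stand',[*p,0])[:,0].min()-xs.min(),sil(c,'stand',[*p,0])[:,0].max()-xs.max()-1,sil(c,'stand',[*p,0])[:,1].min()-ys.min()])
print(least_squares(r,[.45,.287],diff_step=1e-3).x)
E
```

```text
[0.45002622 0.28558489 0.19745922]
mask 206 304 133
model [204.37097 131.4768 ] [305.40622 230.19098]
[0.44811404 0.28623796]
```

```bash
python3 -m pendant '{"dp":[[-0.001,-0.001,0.04],[-0.001,-0.001,0.08],[-0.001,-0.001,0.105],[-0.001,-0.001,0.12],[-0.001,-0.001,0.127],[-0.001,-0.001,0.131],[-0.001,-0.001,0.134],[-0.001,-0.001,0.134],[-0.001,-0.001,0.134],[-0.001,-0.001,0.134]],"rotation":[[0,0,0],[0,0,0],[0,0,0],[0,0,0],[0,0,0],[0,0,0],[0,0,0],[0,0,0],[0,0,0],[0,0,0]],"hand":[0.5,0.5,0.5,0.5,0.5,0.5,0.5,0.5,0.5,0.5]}'
```

```text
t: 24.45
tool_pos: [0.4485, 0.2882, 0.064]
tcp_rot: [[1.0, -0.0, 0.0], [-0.0, -1.0, 0.0], [0.0, -0.0, -1.0]]
wrist_force: [0.1, -0.1, -0.1]
finger_gap: 0.743
grasp_force: 20.0
```

```bash
python3 -m pendant '{"dp":[[0,0,0.0005],[0,0,0.0007],[0,0,0.0007],[0,0,0.0007],[0,0,0.0007],[0,0,0.0007],[0,0,-0.01],[0,0,-0.05],[0,0,-0.1],[0,0,-0.14]],"rotation":[[0,0,0],[0,0,0],[0,0,0],[0,0,0],[0,0,0],[0,0,0],[0,0,0],[0,0,0],[0,0,0],[0,0,0]],"hand":[0.5,0.5,0.77,0.8,0.9,1,1,1,1,1]}'; python3 w.py saucer .449 .287 .045
python3 -m pendant '{"dp":[[0.02,0.055,0],[0.04,0.11,0],[0.06,0.165,0],[0.08,0.22,0],[0.1,0.275,0],[0.12,0.33,0],[0.14,0.385,0],[0.16,0.44,0],[0.181,0.485,0],[0.181,0.485,0]],"rotation":[[0,0,0],[0,0,0],[0,0,0],[0,0,0],[0,0,0],[0,0,0],[0,0,0],[0,0,0],[0,0,0],[0,0,0]],"hand":[1,1,1,1,1,1,1,1,1,1]}';  python3 w.py terracotta_pot .630 -.1965 0
```

```text
t: 25.7
tool_pos: [0.4485, 0.2885, 0.2064]
tcp_rot: [[1.0, 0.0, 0.002], [0.0, -1.0, 0.001], [0.002, -0.001, -1.0]]
wrist_force: [0.9, -0.3, -0.2]
finger_gap: 0.997
grasp_force: 0.0
tcp [0.4485 0.2885 0.2064] R [[1.0, 0.0, 0.002], [0.0, -1.0, 0.001], [0.002, -0.001, -1.0]] F [ 0.9 -0.3 -0.2] exp px (array([257.2976, 183.2488]), 3201.7694545142585)
0.61 [256.2446 184.7135] ratio 0.95 edge False xy [0.4474 0.2881]
0.4 [111.5675  97.6431] ratio 1.65 edge False xy [0.5377 0.4345]
t: 27.05
tool_pos: [0.629, -0.2032, 0.2027]
tcp_rot: [[1.0, -0.008, -0.001], [-0.008, -1.0, -0.002], [-0.001, 0.002, -1.0]]
wrist_force: [-1.6, 1.0, -0.2]
finger_gap: 0.998
grasp_force: 0.0
tcp [ 0.629  -0.2032  0.2027] R [[1.0, -0.008, -0.001], [-0.008, -1.0, -0.002], [-0.001, 0.002, -1.0]] F [-1.6  1.  -0.2] exp px (array([249.1893, 182.6383]), 3230.002916564932)
0.92 [248.903 182.915] ratio 0.98 edge False xy [ 0.6297 -0.1962]
```

```bash
python3 -m pendant '{"dp":[[0,0,0.04],[0,0,0.09],[0,0,0.13],[0,0,0.15],[0,0,0.157],[0,0,0.157],[0,0,0.157],[0,0,0.157],[0,0,0.157],[0,0,0.157]],"rotation":[[0,0,0],[0,0,0],[0,0,0],[0,0,0],[0,0,0],[0,0,0],[0,0,0],[0,0,0],[0,0,0],[0,0,0]],"hand":[1,1,1,1,1,1,0.5,0.5,0.5,0.5]}' 20
```

```text
t: 28.4
tool_pos: [0.6298, -0.1971, 0.0477]
tcp_rot: [[1.0, -0.0, 0.001], [-0.0, -1.0, -0.0], [0.001, 0.0, -1.0]]
wrist_force: [-0.7, -0.1, 5.6]
finger_gap: 0.742
grasp_force: 20.0
```

```bash
python3 -m pendant '{"dp":[[0,0,-0.04],[0,0,-0.09],[0,0,-0.14],[-0.01,-0.03,-0.17],[-0.03,-0.08,-0.18],[-0.05,-0.135,-0.18],[-0.07,-0.19,-0.18],[-0.09,-0.245,-0.18],[-0.11,-0.3,-0.18],[-0.13,-0.355,-0.18]],"rotation":[[0,0,0],[0,0,0],[0,0,0],[0,0,0],[0,0,0],[0,0,0],[0,0,0],[0,0,0],[0,0,0],[0,0,0]],"hand":[0.5,0.5,0.5,0.5,0.5,0.5,0.5,0.5,0.5,0.5]}' && python3 -m pendant '{"dp":[[-0.02,-0.05,0],[-0.04,-0.1,0],[-0.052,-0.13,0],[-0.052,-0.13,0.03],[-0.052,-0.13,0.06],[-0.052,-0.13,0.08],[-0.052,-0.13,0.09],[-0.052,-0.13,0.09],[-0.052,-0.13,0.09],[-0.052,-0.13,0.09]],"rotation":[[0,0,0],[0,0,0],[0,0,0],[0,0,0],[0,0,0],[0,0,0],[0,0,0],[0,0,0],[0,0,0],[0,0,0]],"hand":[0.5,0.5,0.5,0.5,0.5,0.5,0.5,0.5,0.5,0.5]}'; python3 w.py terracotta_pot .448 .288 .09 w7.png
```

```text
t: 29.65
tool_pos: [0.4982, 0.1595, 0.2266]
tcp_rot: [[1.0, -0.0, 0.0], [-0.0, -1.0, -0.0], [0.0, 0.0, -1.0]]
wrist_force: [0.2, -0.1, -1.3]
finger_gap: 0.741
grasp_force: 20.0
t: 30.9
tool_pos: [0.4479, 0.2884, 0.1376]
tcp_rot: [[1.0, -0.0, 0.002], [-0.0, -1.0, 0.001], [0.002, -0.001, -1.0]]
wrist_force: [-0.4, -0.6, -0.7]
finger_gap: 0.741
grasp_force: 20.0
tcp [0.4479 0.2884 0.1376] R [[1.0, -0.0, 0.002], [-0.0, -1.0, 0.001], [0.002, -0.001, -1.0]] F [-0.4 -0.6 -0.7] exp px (array([256.4377, 250.5779]), 12520.476558635826)
0.74 [256.1133 225.4929] ratio 0.49 edge False xy [0.4631 0.2882]
```

View pics/w7.png

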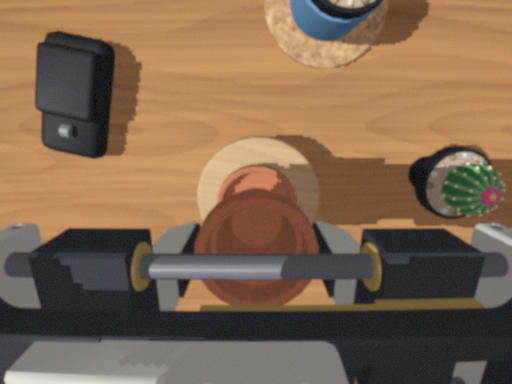

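The held pot (centre column 257), saucer (217–297) and stand line up. I lower the pot into the saucer.

```bash
python3 -m pendant '{"dp":[[0,0,0.012],[0,0,0.022],[0,0,0.03],[0,0,0.034],[0,0,0.037],[0,0,0.039],[0,0,0.04],[0,0,0.04],[0,0,0.04],[0,0,0.04]],"rotation":[[0,0,0],[0,0,0],[0,0,0],[0,0,0],[0,0,0],[0,0,0],[0,0,0],[0,0,0],[0,0,0],[0,0,0]],"hand":[0.5,0.5,0.5,0.5,0.5,0.5,0.5,0.5,0.5,0.5]}'
```

```text
t: 32.25
tool_pos: [0.4474, 0.2882, 0.0976]
tcp_rot: [[1.0, -0.0, 0.001], [-0.0, -1.0, -0.0], [0.001, 0.0, -1.0]]
wrist_force: [-1.9, -1.0, 5.6]
finger_gap: 0.744
grasp_force: 20.0
```

Contact came at the expected height. I release and go to look at the ball cactus.

```bash
python3 -m pendant '{"dp":[[0,0,-0.0005],[0,0,-0.0005],[0,0,-0.0005],[0,0,-0.0005],[0,0,-0.0005],[0,0,-0.01],[0,0,-0.04],[0,0,-0.08],[0,0,-0.11],[0,0,-0.11]],"rotation":[[0,0,0],[0,0,0],[0,0,0],[0,0,0],[0,0,0],[0,0,0],[0,0,0],[0,0,0],[0,0,0],[0,0,0]],"hand":[0.5,0.76,0.8,0.9,1,1,1,1,1,1]}'; python3 w.py terracotta_pot .448 .288 .05 w8.png
python3 -m pendant '{"dp":[[0.005,0.05,0],[0.01,0.1,0],[0.016,0.15,0],[0.016,0.175,0],[0.016,0.175,0],[0.016,0.175,0],[0.016,0.175,0],[0.016,0.175,0],[0.016,0.175,0],[0.016,0.175,0]],"rotation":[[0,0,0],[0,0,0],[0,0,0],[0,0,0],[0,0,0],[0,0,0],[0,0,0],[0,0,0],[0,0,0],[0,0,0]],"hand":[1,1,1,1,1,1,1,1,1,1]}';  python3 w.py round_cactus .4645 .1133 0
```

```text
t: 33.5
tool_pos: [0.4489, 0.2894, 0.21]
tcp_rot: [[1.0, -0.0, 0.005], [-0.0, -1.0, 0.003], [0.005, -0.003, -1.0]]
wrist_force: [0.5, -0.4, 0.1]
finger_gap: 1.0
grasp_force: 0.0
tcp [0.4489 0.2894 0.21  ] R [[1.0, -0.0, 0.005], [-0.0, -1.0, 0.003], [0.005, -0.003, -1.0]] F [ 0.5 -0.4  0.1] exp px (array([257.5299, 196.0741]), 4308.795866695698)
0.64 [256.7929 196.7057] ratio 0.94 edge False xy [0.4474 0.2887]
t: 34.85
tool_pos: [0.4633, 0.1133, 0.2067]
tcp_rot: [[1.0, 0.0, 0.0], [0.0, -1.0, 0.0], [0.0, -0.0, -1.0]]
wrist_force: [0.2, 0.7, -0.3]
finger_gap: 1.005
grasp_force: 0.0
tcp [0.4633 0.1133 0.2067] R [[1.0, 0.0, 0.0], [0.0, -1.0, 0.0], [0.0, -0.0, -1.0]] F [ 0.2  0.7 -0.3] exp px (array([255.7591, 180.5603]), 2679.272408726858)
0.89 [254.9918 181.1635] ratio 0.96 edge False xy [0.4638 0.1141]
```

View pics/w8.png

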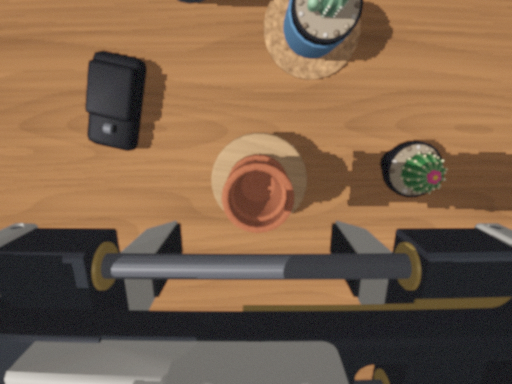

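The pot stands in the saucer, but the saucer's outline at (290,185) looks a little off to the right. I overlay the model to check.

```bash
python3 - <<'E'
from h import *
# re-take needs view from current pose; use scene+top as well
im=[]
for n in('scene','top'):
    c=bot.read_camera(n)
    sc=8; u=proj(c,[.448,.288,.08])[0]; r0,c0=int(u[0])-32,int(u[1])-25
    v=cv2.resize(c['color'][r0:r0+64,c0:c0+50,::-1],None,fx=sc,fy=sc,interpolation=cv2.INTER_CUBIC)
    for nm,X,col in(('stand',[.449,.2865,0],(255,0,0)),('saucer',[.448,.288,.045],(0,255,0)),('terracotta_pot',[.4476,.2885,.05],(255,255,0))):
        h=((sil(c,nm,X)-[c0,r0]+.5)*sc).astype(int); cv2.polylines(v,[h.reshape(-1,1,2)],True,col,1)
    im.append(v)
cv2.imwrite('pics/ov.png',np.hstack(im))
w=cv2.imread('pics/w8.png')[120:245,195:325]; cv2.imwrite('pics/w8c.png',cv2.resize(w,None,fx=4,fy=4,interpolation=cv2.INTER_CUBIC))
E
```

```text
(no output)
```

View pics/ov.png

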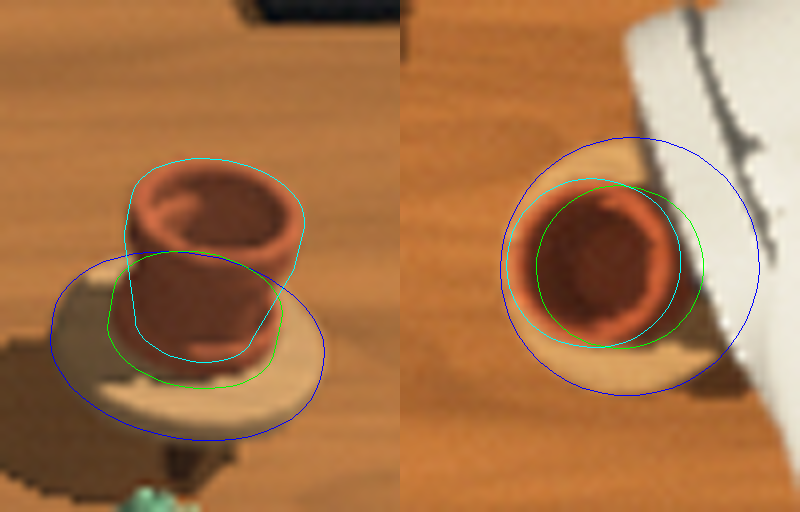

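View pics/w8c.png

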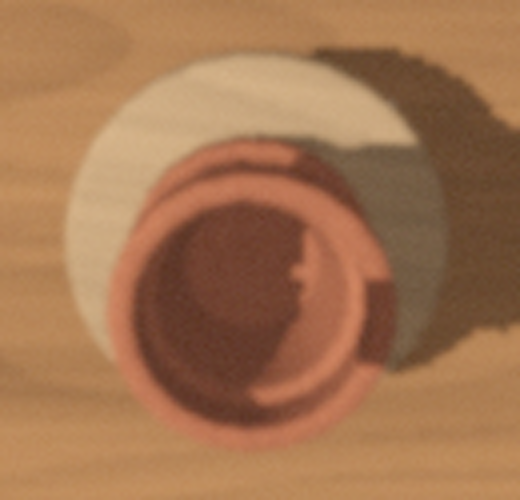

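Scaling the crop accounts for everything. The collar spans 108–395, the width expected at that height, and the dark block is only a shadow on the rim. So the pot is upright and concentric with the stand and saucer to about 2 mm. Next I grip the ball cactus.

```bash
python3 -m pendant '{"dp":[[0.0005,-0.0005,0.04],[0.0005,-0.0005,0.09],[0.0005,-0.0005,0.13],[0.0005,-0.0005,0.148],[0.0005,-0.0005,0.1525],[0.0005,-0.0005,0.1525],[0.0005,-0.0005,0.1525],[0.0005,-0.0005,0.1525],[0.0005,-0.0005,0.1525],[0.0005,-0.0005,0.1525]],"rotation":[[0,0,0],[0,0,0],[0,0,0],[0,0,0],[0,0,0],[0,0,0],[0,0,0],[0,0,0],[0,0,0],[0,0,0]],"hand":[1,1,1,1,1,1,0.5,0.5,0.5,0.5]}' 20
```

```text
t: 36.3
tool_pos: [0.4641, 0.1136, 0.0547]
tcp_rot: [[1.0, -0.0, 0.001], [-0.0, -1.0, -0.0], [0.001, 0.0, -1.0]]
wrist_force: [-0.9, -0.7, 3.4]
finger_gap: 0.69
grasp_force: 20.0
```

```bash
python3 -m pendant '{"dp":[[0,0,-0.04],[0,0,-0.09],[0,0,-0.14],[0,0,-0.155],[-0.004,-0.045,-0.155],[-0.009,-0.095,-0.155],[-0.013,-0.145,-0.155],[-0.0163,-0.175,-0.145],[-0.0163,-0.175,-0.13],[-0.0163,-0.175,-0.125]],"rotation":[[0,0,0],[0,0,0],[0,0,0],[0,0,0],[0,0,0],[0,0,0],[0,0,0],[0,0,0],[0,0,0],[0,0,0]],"hand":[0.5,0.5,0.5,0.5,0.5,0.5,0.5,0.5,0.5,0.5]}' && python3 -m pendant '{"dp":[[0,0,0],[0,0,0],[0,0,0],[0,0,0],[0,0,0],[0,0,0],[0,0,0],[0,0,0],[0,0,0],[0,0,0]],"rotation":[[0,0,0],[0,0,0],[0,0,0],[0,0,0],[0,0,0],[0,0,0],[0,0,0],[0,0,0],[0,0,0],[0,0,0]],"hand":[0.5,0.5,0.5,0.5,0.5,0.5,0.5,0.5,0.5,0.5]}'; python3 w.py terracotta_pot .4476 .2885 .05 w9.png
```

```text
t: 37.55
tool_pos: [0.4464, 0.2867, 0.177]
tcp_rot: [[1.0, -0.0, -0.003], [-0.0, -1.0, -0.003], [-0.003, 0.003, -1.0]]
wrist_force: [1.2, -0.1, -0.8]
finger_gap: 0.689
grasp_force: 20.0
t: 38.8
tool_pos: [0.4475, 0.2886, 0.1792]
tcp_rot: [[1.0, -0.0, 0.0], [-0.0, -1.0, -0.0], [0.0, 0.0, -1.0]]
wrist_force: [-0.5, -0.0, -0.5]
finger_gap: 0.685
grasp_force: 20.0
tcp [0.4475 0.2886 0.1792] R [[1.0, -0.0, 0.0], [-0.0, -1.0, -0.0], [0.0, 0.0, -1.0]] F [-0.5 -0.  -0.5] exp px (array([255.8223, 204.6644]), 5496.360498512047)
0.57 [255.8707 182.0023] ratio 0.32 edge False xy [0.4671 0.2884]
0.18 [307.1967  30.8514] ratio 0.22 edge True xy [0.5763 0.2523]
```

View pics/w9.png

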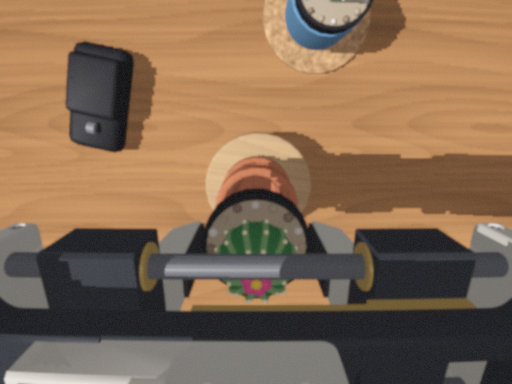

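The ball cactus is held level, and the pot beneath it is on the same column (256). I lower to TCP 0.125.

```bash
python3 -m pendant '{"dp":[[0,0,0.012],[0,0,0.024],[0,0,0.034],[0,0,0.042],[0,0,0.047],[0,0,0.05],[0,0,0.052],[0,0,0.0535],[0,0,0.0535],[0,0,0.0535]],"rotation":[[0,0,0],[0,0,0],[0,0,0],[0,0,0],[0,0,0],[0,0,0],[0,0,0],[0,0,0],[0,0,0],[0,0,0]],"hand":[0.5,0.5,0.5,0.5,0.5,0.5,0.5,0.5,0.5,0.5]}'
```

```text
t: 40.15
tool_pos: [0.4476, 0.2886, 0.1259]
tcp_rot: [[1.0, -0.0, 0.0], [-0.0, -1.0, 0.0], [0.0, -0.0, -1.0]]
wrist_force: [0.4, -0.9, -1.0]
finger_gap: 0.687
grasp_force: 20.0
```

```bash
python3 -m pendant '{"dp":[[0,0,0.0005],[0,0,0.001],[0,0,0.0014],[0,0,0.0014],[0,0,0.0014],[0,0,0.0014],[0,0,0.0014],[0,0,0.0014],[0,0,0.0014],[0,0,0.0014]],"rotation":[[0,0,0],[0,0,0],[0,0,0],[0,0,0],[0,0,0],[0,0,0],[0,0,0],[0,0,0],[0,0,0],[0,0,0]],"hand":[0.5,0.5,0.5,0.5,0.5,0.5,0.72,0.74,0.8,0.85]}' && python3 -m pendant '{"dp":[[0,0,0],[0,0,-0.01],[0,0,-0.03],[0,0,-0.07],[0,0,-0.11],[0,0,-0.13],[0,0,-0.13],[0,0,-0.13],[0,0,-0.13],[0,0,-0.13]],"rotation":[[0,0,0],[0,0,0],[0,0,0],[0,0,0],[0,0,0],[0,0,0],[0,0,0],[0,0,0],[0,0,0],[0,0,0]],"hand":[1,1,1,1,1,1,1,1,1,1]}';python3 w.py round_cactus .4476 .2886 .07 w10.png
python3 - <<'E'
from h import *
c=bot.read_camera('scene');o=[]
for nm,X,p in(('round_cactus',[.4476,.2886,.07],'a'),('column_cactus',[.619,.227,.023],'b')):
    sc=8;u=proj(c,[X[0],X[1],X[2]+.02])[0];r0,c0=int(u[0])-32,int(u[1])-25
    v=cv2.resize(c['color'][r0:r0+64,c0:c0+50,::-1],None,fx=sc,fy=sc,interpolation=cv2.INTER_CUBIC)
    h=((sil(c,nm,X)-[c0,r0]+.5)*sc).astype(int); cv2.polylines(v,[h.reshape(-1,1,2)],True,(0,255,0),1);o.append(v)
cv2.imwrite('pics/fin.png',np.hstack(o))
E
```

```text
t: 41.4
tool_pos: [0.4474, 0.2885, 0.1242]
tcp_rot: [[1.0, -0.0, -0.0], [-0.0, -1.0, -0.0], [-0.0, 0.0, -1.0]]
wrist_force: [-0.5, 0.4, 0.5]
finger_gap: 0.837
grasp_force: 0.0
t: 42.65
tool_pos: [0.447, 0.2883, 0.2534]
tcp_rot: [[1.0, 0.0, -0.002], [0.0, -1.0, -0.001], [-0.002, 0.001, -1.0]]
wrist_force: [-0.3, 1.2, 0.4]
finger_gap: 0.997
grasp_force: 0.0
tcp [0.447  0.2883 0.2534] R [[1.0, 0.0, -0.002], [0.0, -1.0, -0.001], [-0.002, 0.001, -1.0]] F [-0.3  1.2  0.4] exp px (array([255.3822, 186.1712]), 3109.139438833343)
0.89 [255.3299 186.1809] ratio 0.98 edge False xy [0.4476 0.2887]
```

View pics/fin.png

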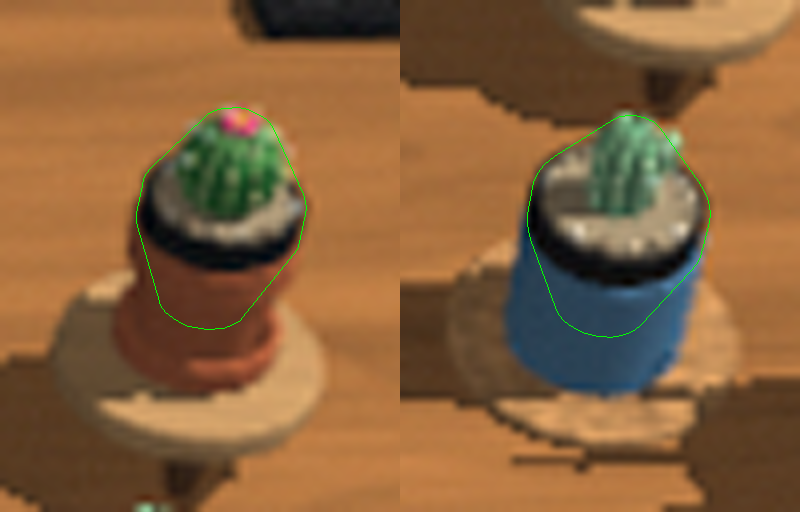

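View pics/w10.png

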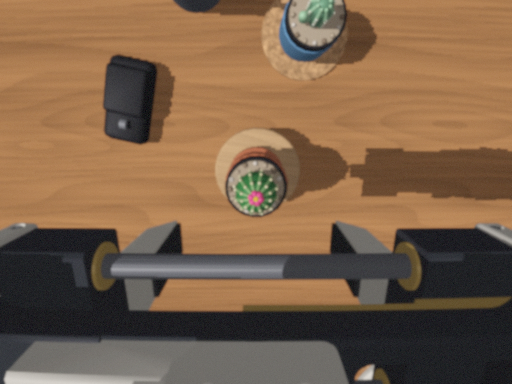

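Both cacti match their seated outlines, with the black bands resting level on the pot rims. In the wrist view the ball cactus is at (256,188), centred on the stand, and the gripper is clear.

```bash
python3 -c "
from bench import bot
print(bot.sign_off())"
```

```text
the job is handed in; nothing more can be done
None
```

Both cacti are set up and handed in at about 43 s: the ball cactus is in the terracotta pot and saucer on the stand, and the column cactus is in the blue pot on the mat. Measured centres are within about 2 mm, nothing is still gripped, and the bystanders were not touched. The hand-in call returned no verdict.

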